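Slide a filter slide home into the dock of its size

ROBOT

A 6-joint arm with a two-finger parallel gripper is mounted at the origin on a cart in front of the work surface, level with it; the furniture and walls round the work are solid. World frame = base frame: x ahead of the robot, y to its left, z up, the work surface at z = 0. Lengths are in m, angles in rad, forces in N, time in s.
With the tool pointing down it reaches from about 0.35 to 0.975 m from the base axis. Payload 4.9 kg.
Tool frame: the origin (TCP) lies at the very end of the fingers, on their centre line; the grasp point (between the pads) lies 19 mm behind it; z points along the fingers, y is the line along which they close (so a half turn about z gives the same grasp; the last joint's range is limited). The gripper opens to 85 mm and grips with 20 to 120 N. Pads are 22 mm wide; open, the fingers measure 114 mm over their backs; the gripper's body (76 mm by 85 mm) begins 54 mm behind the grasp point. The pads swing forward as they close: fully open they stand 13 mm farther back than shut.
Start: joints at [1.007, 0.053, 1.613, -0, 1.476, -0.119], TCP at [0.269, 0.564, 0.231] pointing down, gripper open.
Joint ranges: [-3.01, 3.01], [-1.01, 2.22], [0.06, 2.58], [-1.02, 4.17], [0.09, 2.62], [-3.14, 3.14]. Speed limits (rad/s): [2.57, 2.57, 3.14, 3.14, 3.14, 3.14].

INTERFACE

Orientations are given as a rotation vector (axis times angle).
In Python, from station import ctrl gives the robot as it stands. The module is installed in compiled form; this text tells all that it offers.
- The arm moves only by the tool jog_arm, never from a script. Its argument "steps" is a list of rows, each an object with "delta_rot": the turn, a rotation vector about the tool's x, y, z in degrees, a list of three; "linear": the shift along the tool's x, y, z in m, a list of three; "grip": the finger opening in m, from 0 to 0.0854. In form: [{"delta_rot": [rx, ry, rz], "linear": [x, y, z], "grip": grip}, ...]. A call has 1 to 10 rows; each row shifts and turns the commanded pose from where the row before left it, along the tool's axes as they then stand; what a row does not reach is not made up. A row lasts 1/10 s, in which the tool goes at most 50 mm and 8.59 degrees, less where a joint would pass 70% of its speed; a pose out of reach is approached as far as the arm can. A call with a gripper value outside its range is refused whole. The fingers move at their own pace and stop on an object; "newtons" is the grip in N (left out, the last holds). Time passes only in rows, so rows that do not move let the fingers close. It gives the time, the measured TCP pose, the force, the opening and the grip force at its end, in the units of the state.
- ctrl.get_obs(): the state, without advancing time (a new reading comes with each control period).
- ctrl.get_image(name): name is "scene" or "top"; returns (picture, depth): 420x560x3 uint8, red, green, blue; 420x560 float32, m along the optical axis (not along the pixel's ray), 0 where there is no reading.
- ctrl.camera_info(name): a dict with "camera_matrix" (3x3 intrinsics, pixels), "R" (3x3) and "t" (3): a world point X has camera coordinates R X + t. Camera axes: x right, y down, z forward; pixel columns grow to the right and rows downward; lengths in m; the calibration is good to about 2 mm. A picture is of the moment at which its call begins. camera_info takes no time and is no camera call.
- ctrl.finish_job(): hands the job in; it is judged then, once.
The state is a dict: "t": time; "q": joint angles; "dq": joint speeds; "effort": joint torques, N m; "tool_pos": TCP position; "tool_rot": TCP orientation; "contact_force": force on the tool from outside, world axes, zero at the start; "wrist_torque": the same for the moment, N m; "opening": finger opening in m; "grip_force": force on a finger pad.
Only numpy, scipy, OpenCV 4.12 (cv2) and the standard library are available. Lean on these libraries where they do the work, as an engineer would, in place of code of your own. Each camera call takes 0.05 s, during which the arm holds its last target. There are 200 camera calls.

TASK

Two similar docks stand on the desk: push the aluminium filter slide, leading end first, into the slot that matches its width (the narrower one) until it sits fully home against the end stop. Slide it along the desk without picking it up, and leave the other things on the desk where they are.

Things in the scene. Friction and masses are not known exactly. Their poses are not given: they have to be found in the camera images.
- filter_slide: Flat aluminium plate with a round dark-rimmed window, 90 mm long (x), 50 wide (y), 10 thick, about 150 g, loose, flat on the desk. An upright thumb bar (8 mm thick, 46 wide, top 25 mm above the desk) stands along its rear end, x = -45 to -37 mm, towards the robot. Origin: centre of its underside; +x points from the bar to the leading end, z up.
- slide_front (a point): Middle of the slide's leading end face (opposite the thumb bar), 45 mm ahead of the slide's origin and 5 mm above its underside.
- narrow_dock: Fitting dock, fixed: grey block 110 wide (y), 70 deep (x), 22 mm high; covered slot at desk level 54 wide, 14 high. Origin: centre of underside; +x into the slot, away from the robot, turned up to 0.15 rad. Mouth at x = -35 mm; lead-ins narrow from 70 to 54 mm up to x = -20, where the cover starts; end stop at x = +25. Slide home: its origin at x = -20, rear 30 mm outside. Docks may swap places.
- wide_dock: The other dock: same block, same outside size and axes, but its slot is 78 mm wide (94 mm at the mouth), for a bigger slide that is not here. It stays empty.
- resin_mount: Bystander, loose: the small dark resin puck (30 mm across, 16 mm high) between the docks, further back. Origin: centre of its underside.
- objective_case: Bystander, loose: the black round objective case (43 mm across, 54 mm high) to the left. Origin: centre of its underside.
- loupe: Bystander, loose: the black loupe (40 mm across, 36 mm high) to the left. Origin: centre of its underside.
- clamp_ring: Bystander, loose: the flat black ring (48 mm across, 12 mm high) to the left. Origin: centre of its underside.
- spare_objective: Bystander, loose: the small white microscope objective (26 mm across, 41 mm high) to the left. Origin: centre of its underside.
Not all that is in view belongs to the job. Leave any green look-alike of the filter_slide alone.

How it is judged:
At the end, for the whole second after the job is handed in: The slide lies flat on the desk and still in the narrower slot, leading end within 4.5 mm of the end stop, centred within 6 mm and lined up within 0.09 rad (x of slide_front in the frame of narrow_dock between 0.0205 and 0.028 m and y of slide_front in the frame of narrow_dock between -0.006 and 0.006 m and angle between the x axis of filter_slide and the x axis of narrow_dock, either way round below 0.09 rad and angle between filter_slide's own z axis and vertical below 0.06 rad and height (world z) of filter_slide below 0.004 m and linear speed of filter_slide below 0.01 m/s); the robot touches nothing.
It fails at once if the filter slide is picked up (more than 20 mm off the desk) (height (world z) of filter_slide above 0.02 m).
It fails at once if a bystander is displaced by more than 30 mm (distance of any of resin_mount, objective_case, loupe, clamp_ring, spare_objective from where it was at the start of the episode above 0.03 m).
It also fails if it takes over 48 s, if anything falls off the work surface, if the arm or the gripper's body presses on something with over 40 N, if the wrist force passes 120 N, or if a joint passes its speed limit or range.

## Working session

There is one attempt and no reset: what is moved stays moved. The work goes in short steps, Python scripts to look and compute and a tool call to move; the robot and the scene stay as the last step left them, time stands still between calls to the robot, and variables do not carry over. Pictures are saved under pics/ and viewed, at most 10 in all, crops included, and the job is handed in when it is done.

Besides the shell and the picture viewer there is one more tool, called after "Request:" as name(argument=value, ...) on one line, values as JSON. jog_arm: Moves the arm, as the interface text tells. Its arguments: {"type":"object","properties":{"steps":{"type":"array"},"newtons":{"type":"number"}},"required":["steps"]}

```bash
mkdir -p pics; cat > h.py <<'E'
from station import ctrl
import numpy as np, cv2
def snap(n,tag):
    im,d=ctrl.get_image(n); cv2.imwrite(f'pics/{tag}.png',im[:,:,::-1]); np.save(f'pics/{tag}.npy',d); return im,d
def world(n,d,u,v,z=None):
    c=ctrl.camera_info(n);K=c["camera_matrix"];R=np.array(c["R"]);t=np.array(c["t"])
    r=np.linalg.inv(K)@[u,v,1.]
    if z is None: return R.T@(r*d[int(v),int(u)]-t)
    o=-R.T@t; w=R.T@r; return o+w*(z-o[2])/w[2]
def pix(n,X):
    c=ctrl.camera_info(n);p=np.array(c["camera_matrix"])@(np.array(c["R"])@X+c["t"]);return p[:2]/p[2]
E
python3 - <<'E'
from h import *
for n in("scene","top"): snap(n,n+"1"); c=ctrl.camera_info(n); print(n,-np.array(c["R"]).T@c["t"])
print(ctrl.get_obs())
E
```

```text
scene [-0.05998768  0.5689237   0.440303  ]
top [0.34988038 0.13263409 1.16278314]
{'t': 0.1, 'q': array([ 1.00700571e+00,  5.32889400e-02,  1.61414816e+00,  1.93380312e-05,
        1.47603466e+00, -1.19004097e-01]), 'dq': array([ 0.00027645, -0.001016  , -0.0023822 , -0.00236246,  0.00081357,
        0.00062858]), 'effort': array([ 2.13960616e-04, -3.94905424e+01, -3.71361923e+01, -7.20476964e-05,
        3.94961913e-03,  5.92079090e-06]), 'tool_pos': array([0.26860671, 0.56370639, 0.23019225]), 'tool_rot': array([-6.92783832e-01, -3.06358952e+00,  2.77065312e-03]), 'contact_force': array([-0.02776615, -0.23451148, -0.26792956]), 'wrist_torque': array([-0.03105454, -0.01618452, -0.01449613]), 'grip_force': 0.0, 'opening': 0.08515797827419326}
```

View pics/top1.png

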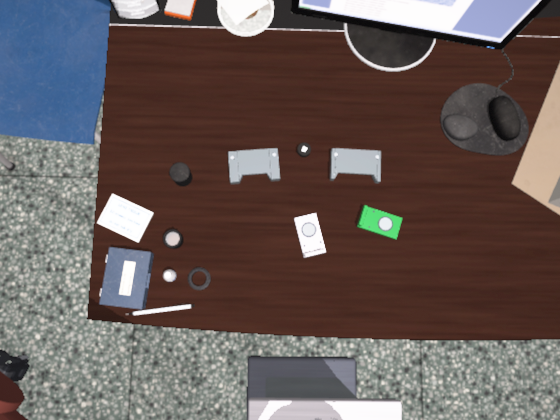

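View pics/scene1.png

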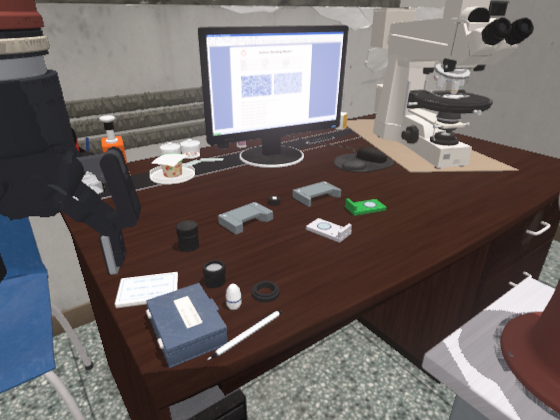

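The top view shows the candidates: the silver slide with its window at (309,231), and a green look-alike at (381,222), which I leave alone. The docks are at (254,165) and (356,164), with the puck at (304,149). The next step is a close crop.

```bash
python3 - <<'E'
from h import *
im=cv2.imread('pics/top1.png')
cv2.imwrite('pics/crop1.png',cv2.resize(im[140:265,220:410],None,fx=4.2,fy=4.2,interpolation=cv2.INTER_CUBIC))
d=np.load('pics/top1.npy')
for u,v in[(280,210),(254,160),(356,160),(309,231),(381,222),(304,149),(180,174)]: print(u,v,world("top",d,u,v).round(4))
print(ctrl.camera_info("top")["camera_matrix"], pix("top",[.269,.564,.231]),pix("top",[0,0,0]))
E
```

```text
280 210 [ 5.484e-01  9.690e-02 -1.000e-04]
254 160 [0.6556 0.1561 0.0188]
356 160 [ 0.6595 -0.0685  0.0228]
309 231 [0.5016 0.0336 0.0106]
381 222 [ 0.524  -0.1237  0.012 ]
304 149 [0.6839 0.046  0.0161]
180 174 [0.6118 0.3105 0.0557]
[[536.10904562   0.         279.10091777]
 [  0.         536.10904562 206.98950418]
 [  0.           0.           1.        ]] [  1.39852012 347.10191138] [324.07059564 477.3392291 ]
```

View pics/crop1.png

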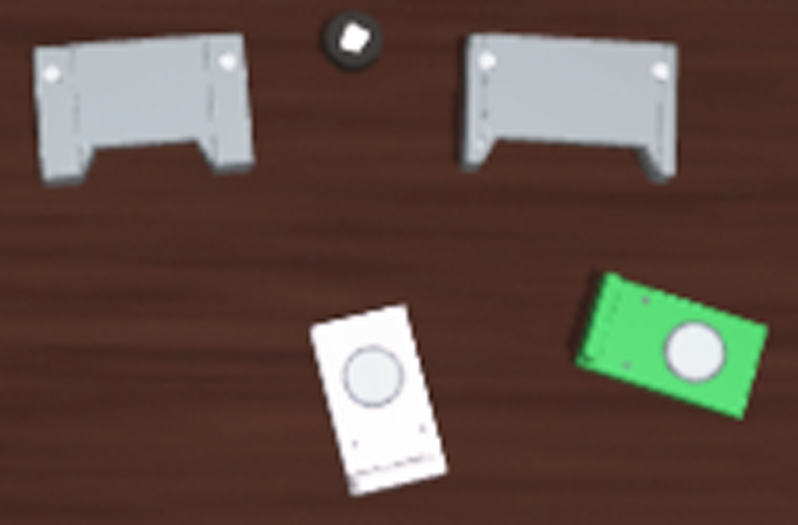

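The crop confirms the choice. The slide has its bar at the lower end (398,480) and its leading end at (358,315). The left dock has the narrower slot (about 111 px against 145), so it is the narrow one. Now I'll measure poses precisely.

```bash
python3 - <<'E'
from h import *
from scipy.optimize import minimize
im=cv2.imread('pics/top1.png').astype(int)
# model-silhouette fit: project model top faces, maximise mask agreement at 4x
big=cv2.resize(im.astype(np.uint8),None,fx=4,fy=4,interpolation=cv2.INTER_CUBIC).astype(int)
def mask(u0,u1,v0,v1,th):
    m=(big.min(2)>th); o=np.zeros(m.shape,np.uint8); o[v0*4:v1*4,u0*4:u1*4]=m[v0*4:v1*4,u0*4:u1*4]; return o
def fit(m,boxes,x0):
    def render(p):
        o=np.zeros(m.shape,np.uint8);c,s=np.cos(p[2]),np.sin(p[2])
        for xa,xb,ya,yb,za,zb in boxes:
            P=[pix("top",[p[0]+c*x-s*y,p[1]+s*x+c*y,z]) for x in(xa,xb) for y in(ya,yb) for z in(za,zb)]
            P=np.array(P)*4+1.5
            cv2.fillConvexPoly(o,cv2.convexHull(np.round(P*16).astype(np.int32)),1,shift=4)
        return o
    f=lambda p:float((render(p)!=m).sum())
    x0=np.array(x0)
    r=minimize(f,x0,method='Nelder-Mead',options=dict(initial_simplex=np.vstack([x0,x0+[.006,0,0],x0+[0,.006,0],x0+[0,0,.08]]),xatol=1e-5,fatol=.5))
    print(r.x.round(4),r.fun,m.sum()); return r.x
dock=lambda w:[(-.02,.035,-.055,.055,.0,.022)]+[(-.035,-.02,s*.055 if s<0 else w,-w if s<0 else .055,0,.022) for s in(-1,1)]
s=fit(mask(285,335,200,265,120),[(-.045,.045,-.025,.025,0,.01),(-.045,-.037,-.023,.023,.01,.025)],[.50,.033,.2])
n=fit(mask(222,288,140,190,80),dock(.031),[.65,.155,.05])
w=fit(mask(322,390,140,190,80),dock(.043),[.65,-.07,-.05])
for nm,x,l in(("bar",s,-.041),("home bar",n,-.061),("prealign bar",n,-.141)):
    print(nm,(x[:2]+l*np.array([np.cos(x[2]),np.sin(x[2])])).round(4),x[2].round(4))
from scipy.spatial.transform import Rotation as R
print(R.from_rotvec(ctrl.get_obs()["tool_rot"]).as_matrix().round(3))
E
```

```text
[0.4941 0.032  0.2538] 187.0 15859Traceback (most recent call last):
  File "<stdin>", line 22, in <module>
  File "<stdin>", line 18, in fit
    res = _minimize_neldermead(fun, x0, args, callback, bounds=bounds,
                               **options)
    fxcc = func(xcc)
    fx = function(np.copy(x), *(wrapper_args + args))
  File "<stdin>", line 16, in <lambda>
  File "<stdin>", line 12, in render
  File "h.py", line 11, in pix
    c=ctrl.camera_info(n);p=np.array(c["camera_matrix"])@(np.array(c["R"])@X+c["t"]);return p[:2]/p[2]
ValueError: time passes only in moves, steps and waits
```

```bash
cat > h.py <<'E'
from station import ctrl
import numpy as np, cv2
from scipy.optimize import minimize
from scipy.spatial.transform import Rotation as Ro
C={n:ctrl.camera_info(n) for n in("scene","top")}
def snap(n,tag):
    im,d=ctrl.get_image(n); cv2.imwrite(f'pics/{tag}.png',im[:,:,::-1]); return im[:,:,::-1]
def pix(n,X):
    c=C[n];p=np.array(c["camera_matrix"])@(np.array(c["R"])@X+c["t"]);return p[:2]/p[2]
def mask(im,u0,u1,v0,v1,th):
    big=cv2.resize(im.astype(np.uint8),None,fx=4,fy=4,interpolation=cv2.INTER_CUBIC)
    m=(big.min(2)>th); o=np.zeros(m.shape,np.uint8); o[v0*4:v1*4,u0*4:u1*4]=m[v0*4:v1*4,u0*4:u1*4]; return o
def fit(m,boxes,x0):
    def render(p):
        o=np.zeros(m.shape,np.uint8);c,s=np.cos(p[2]),np.sin(p[2])
        for xa,xb,ya,yb,za,zb in boxes:
            P=np.array([pix("top",[p[0]+c*x-s*y,p[1]+s*x+c*y,z]) for x in(xa,xb) for y in(ya,yb) for z in(za,zb)])*4+1.5
            cv2.fillConvexPoly(o,cv2.convexHull(np.round(P*16).astype(np.int32)),1,shift=4)
        return o
    f=lambda p:float((render(p)!=m).sum())
    x0=np.array(x0)
    r=minimize(f,x0,method='Nelder-Mead',options=dict(initial_simplex=np.vstack([x0,x0+[.006,0,0],x0+[0,.006,0],x0+[0,0,.08]]),xatol=1e-5,fatol=.5))
    print(r.x.round(4),r.fun,m.sum()); return r.x
slide=[(-.045,.045,-.025,.025,0,.01),(-.045,-.037,-.023,.023,.01,.025)]
dock=lambda w:[(-.02,.035,-.055,.055,.0,.022),(-.035,-.02,-.055,-w,0,.022),(-.035,-.02,w,.055,0,.022)]
E
python3 - <<'E'
from h import *
im=cv2.imread('pics/top1.png')
s=[.4941,.032,.2538]
n=fit(mask(im,222,288,140,190,80),dock(.031),[.65,.155,.05])
w=fit(mask(im,322,390,140,190,80),dock(.043),[.65,-.07,-.05])
for nm,x,l in(("bar",s,-.041),("home bar",n,-.061),("prealign bar",n,-.141)):
    print(nm,(x[:2]+l*np.array([np.cos(x[2]),np.sin(x[2])])).round(4),x[2])
print(Ro.from_rotvec(ctrl.get_obs()["tool_rot"]).as_matrix().round(3))
E
```

```text
[0.6457 0.1568 0.0958] 1077.0 23636
[ 0.6515 -0.0689 -0.0364] 1310.0 22072
bar [0.4544 0.0217] 0.2538
home bar [0.585 0.151] 0.09582569231207291
prealign bar [0.5054 0.1433] 0.09582569231207291
[[-0.903  0.43  -0.001]
 [ 0.43   0.903 -0.002]
 [ 0.    -0.002 -1.   ]]
```

Request:
jog_arm(steps=[{"delta_rot": [0, 0, 0], "linear": [-0.0286, -0.0292, 0], "grip": 0.05}, {"delta_rot": [0, 0, 0], "linear": [-0.0286, -0.0292, 0], "grip": 0.05}, {"delta_rot": [0, 0, 0], "linear": [-0.0286, -0.0292, 0], "grip": 0.05}, {"delta_rot": [0, 0, 0], "linear": [-0.0286, -0.0292, 0], "grip": 0.05}, {"delta_rot": [0, 0, 0], "linear": [-0.0286, -0.0292, 0], "grip": 0.05}, {"delta_rot": [0, 0, 0], "linear": [-0.0286, -0.0292, 0], "grip": 0.05}, {"delta_rot": [0, 0, 0], "linear": [-0.0286, -0.0292, 0], "grip": 0.05}, {"delta_rot": [0, 0, 0], "linear": [-0.0286, -0.0292, 0], "grip": 0.05}, {"delta_rot": [0, 0, 0], "linear": [-0.0286, -0.0292, 0], "grip": 0.05}, {"delta_rot": [0, 0, 0], "linear": [-0.0286, -0.0292, 0], "grip": 0.05}])

```text
t: 1.1
tool_pos: [0.4014, 0.1759, 0.2309]
tool_rot: [-0.692, -3.064, 0.0]
contact_force: [0.5, 0.4, -0.8]
opening: 0.0502
grip_force: 0.0
```

Request:
jog_arm(steps=[{"delta_rot": [0, 0, 0], "linear": [-0.0286, -0.0292, 0], "grip": 0.05}, {"delta_rot": [0, 0, 0], "linear": [-0.0286, -0.0292, 0], "grip": 0.05}, {"delta_rot": [0, 0, 0], "linear": [-0.0286, -0.0292, 0], "grip": 0.05}, {"delta_rot": [0, 0, 0], "linear": [-0.0286, -0.0292, 0], "grip": 0.05}, {"delta_rot": [0, 0, 8.3], "linear": [0, 0, 0.01], "grip": 0.05}, {"delta_rot": [0, 0, 8.3], "linear": [0, 0, 0.02], "grip": 0.05}, {"delta_rot": [0, 0, 8.3], "linear": [0, 0, 0.02], "grip": 0.05}, {"delta_rot": [0, 0, 8.3], "linear": [0, 0, 0.02], "grip": 0.05}, {"delta_rot": [0, 0, 8.3], "linear": [0, 0, 0.02], "grip": 0.05}, {"delta_rot": [0, 0, 8.3], "linear": [0, 0, 0.02], "grip": 0.05}, {"delta_rot": [0, 0, 0], "linear": [0, 0, 0], "grip": 0.05}])

```text
validation failed for argument at $.st...
```

Request:
jog_arm(steps=[{"delta_rot": [0, 0, 0], "linear": [-0.0286, -0.0292, 0], "grip": 0.05}, {"delta_rot": [0, 0, 0], "linear": [-0.0286, -0.0292, 0], "grip": 0.05}, {"delta_rot": [0, 0, 0], "linear": [-0.0286, -0.0292, 0], "grip": 0.05}, {"delta_rot": [0, 0, 0], "linear": [-0.0286, -0.0292, 0], "grip": 0.05}, {"delta_rot": [0, 0, 8.3], "linear": [0, 0, 0.01], "grip": 0.05}, {"delta_rot": [0, 0, 8.3], "linear": [0, 0, 0.02], "grip": 0.05}, {"delta_rot": [0, 0, 8.3], "linear": [0, 0, 0.02], "grip": 0.05}, {"delta_rot": [0, 0, 8.3], "linear": [0, 0, 0.02], "grip": 0.05}, {"delta_rot": [0, 0, 8.3], "linear": [0, 0, 0.02], "grip": 0.05}, {"delta_rot": [0, 0, 8.3], "linear": [0, 0, 0.02], "grip": 0.05}])

```text
t: 2.1
tool_pos: [0.454, 0.0229, 0.12]
tool_rot: [-1.926, -2.481, 0.001]
contact_force: [0.1, -0.2, 0.6]
opening: 0.05
grip_force: 0.0
```

```bash
cat > rel.py <<'E'
from h import *
import sys
def rel(tx,ty,ta):  # tool-frame offset to target xy, turn (deg about tool z)
    o=ctrl.get_obs();M=Ro.from_rotvec(o["tool_rot"]).as_matrix()
    print("t",round(o["t"],2),"pos",o["tool_pos"].round(4),"F",o["contact_force"].round(1),"open",o["opening"],"grip",o["grip_force"])
    d=np.array([tx,ty,o["tool_pos"][2]])-o["tool_pos"]; a=np.arctan2(M[1,1],M[0,1])
    print("tool lin",(M.T@d).round(4),"turn",np.degrees(a-ta).round(2),"tilt",M[:2,2].round(4))
if __name__=="__main__": rel(*map(float,sys.argv[1:]))
E
python3 rel.py .4544 .0217 .2538
```

```text
t 2.1 pos [0.454  0.0229 0.12  ] F [ 0.1 -0.2  0.6] open 0.0499935899172894 grip 0.0
tool lin [-0.0012  0.0001 -0.    ] turn -0.17 tilt [-0.0007  0.0001]
```

Request:
jog_arm(steps=[{"delta_rot": [0, 0, -0.2], "linear": [-0.0012, 0, 0.03], "grip": 0.05}, {"delta_rot": [0, 0, 0], "linear": [0, 0, 0.03], "grip": 0.05}, {"delta_rot": [0, 0, 0], "linear": [0, 0, 0.03], "grip": 0.05}, {"delta_rot": [0, 0, 0], "linear": [0, 0, 0.016], "grip": 0.05}, {"delta_rot": [0, 0, 0], "linear": [0, 0, 0], "grip": 0.025}, {"delta_rot": [0, 0, 0], "linear": [0, 0, 0], "grip": 0.025}, {"delta_rot": [0, 0, 0], "linear": [0, 0, 0], "grip": 0.025}], newtons=25)

```text
t: 2.8
tool_pos: [0.4559, 0.0216, 0.0167]
tool_rot: [1.913, 2.489, 0.002]
contact_force: [0.1, -0.2, 0.1]
opening: 0.025
grip_force: 0.0
```

```bash
python3 - <<'E'
from h import *
im=snap("scene","g"); cv2.imwrite('pics/g2.png',cv2.resize(im[120:270,210:430],None,fx=3.5,fy=3.5,interpolation=cv2.INTER_CUBIC))
E
```

```text
(no output)
```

View pics/g2.png

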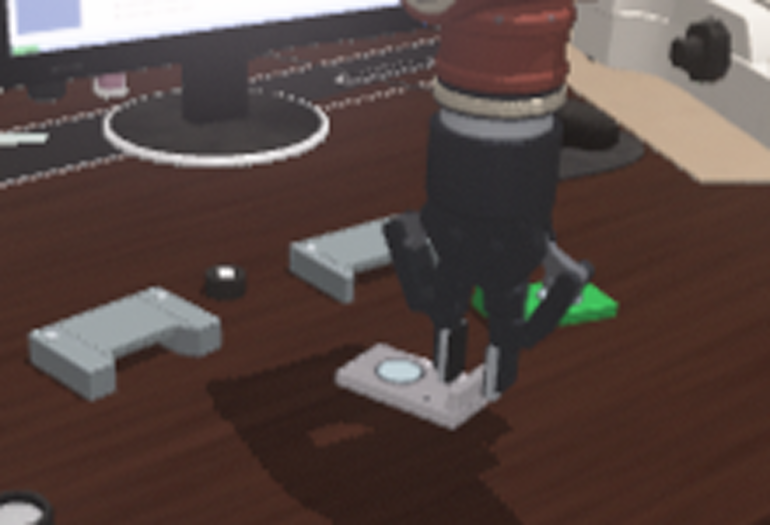

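The fingers straddle the bar at crop (480,385): one is over the plate, one behind it. I'll lower 2 mm and grip.

Request:
jog_arm(steps=[{"delta_rot": [0, 0, 0], "linear": [0, 0, 0.002], "grip": 0.025}, {"delta_rot": [0, 0, 0], "linear": [0, 0, 0], "grip": 0.015}, {"delta_rot": [0, 0, 0], "linear": [0, 0, 0], "grip": 0.004}, {"delta_rot": [0, 0, 0], "linear": [0, 0, 0], "grip": 0.004}, {"delta_rot": [0, 0, 0], "linear": [0, 0, 0], "grip": 0.004}, {"delta_rot": [0, 0, 0], "linear": [0, 0, 0], "grip": 0.004}], newtons=25)

```text
t: 3.45
tool_pos: [0.4552, 0.0216, 0.0138]
tool_rot: [1.914, 2.49, 0.001]
contact_force: [-0.7, 0.0, 4.8]
opening: 0.0069
grip_force: 28.0
```

```bash
python3 rel.py .5054 .1433 .0958
```

```text
t 3.45 pos [0.4552 0.0216 0.0138] F [-0.7  0.   4.8] open 0.00694536744515329 grip 27.9521182179451
tool lin [0.1047 0.0798 0.    ] turn 9.42 tilt [ 0.0008 -0.0001]
```

Request:
jog_arm(steps=[{"delta_rot": [0, 0, 0], "linear": [0.0131, 0.01, 0], "grip": 0.004}, {"delta_rot": [0, 0, 0], "linear": [0.0131, 0.01, 0], "grip": 0.004}, {"delta_rot": [0, 0, 0], "linear": [0.0131, 0.01, 0], "grip": 0.004}, {"delta_rot": [0, 0, 0], "linear": [0.0131, 0.01, 0], "grip": 0.004}, {"delta_rot": [0, 0, 0], "linear": [0.0131, 0.01, 0], "grip": 0.004}, {"delta_rot": [0, 0, 0], "linear": [0.0131, 0.01, 0], "grip": 0.004}, {"delta_rot": [0, 0, 0], "linear": [0.0131, 0.01, 0], "grip": 0.004}, {"delta_rot": [0, 0, 0], "linear": [0.0131, 0.01, 0], "grip": 0.004}, {"delta_rot": [0, 0, 4.7], "linear": [0, 0, 0], "grip": 0.004}, {"delta_rot": [0, 0, 4.7], "linear": [0, 0, 0], "grip": 0.004}])

```text
t: 4.45
tool_pos: [0.5059, 0.1444, 0.0138]
tool_rot: [2.115, 2.323, 0.003]
contact_force: [0.3, 1.3, 3.3]
opening: 0.0072
grip_force: 27.8
```

```bash
python3 rel.py .5054 .1433 .0958; python3 - <<'E'
from h import *
im=snap("top","p"); cv2.imwrite('pics/p2.png',cv2.resize(im[130:260,200:340],None,fx=4.5,fy=4.5,interpolation=cv2.INTER_CUBIC))
n=np.array([.6457,.1568,.0958]);c,s=np.cos(n[2]),np.sin(n[2])
for sg in(-1,1): # expected slide front corners, crop px
    x,y=-.055,sg*.025; print(((pix("top",[n[0]+c*x-s*y,n[1]+s*x+c*y,.01])-[200,130])*4.5+1.75).round(1))
E
```

```text
t 4.45 pos [0.5059 0.1444 0.0138] F [0.3 1.3 3.3] open 0.007236780230247533 grip 27.83281534910202
tool lin [-0.0011 -0.0006 -0.    ] turn -0.12 tilt [0.0016 0.0009]
[302.7 266.4]
[200.3 273.9]
```

View pics/p2.png

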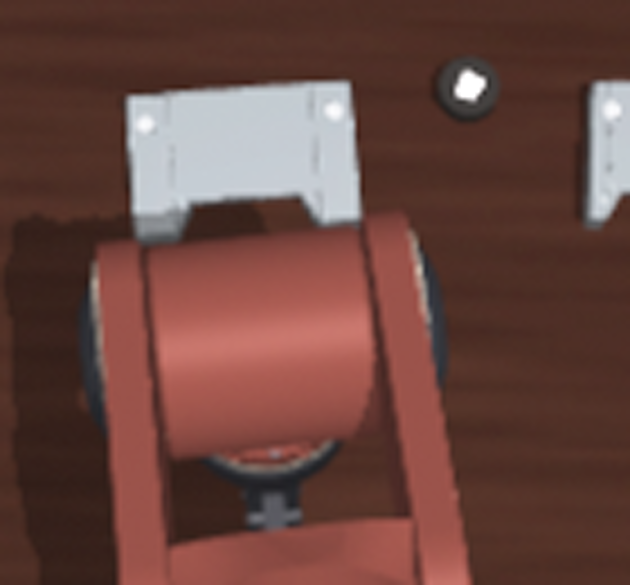

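The arm hides the slide in the top view; the dock is at (245,150). I'll check the dock fit and the slide by overlaying models in both views.

```bash
python3 - <<'E'
from h import *
def draw(n,im,u0,v0,f,p,pts,col):
    c,s=np.cos(p[2]),np.sin(p[2])
    q=np.array([(pix(n,[p[0]+c*x-s*y,p[1]+s*x+c*y,z])-[u0,v0])*f+(f-1)/2 for x,y,z in pts])
    cv2.polylines(im,[np.round(q*16).astype(np.int32)],True,col,1,cv2.LINE_AA,4)
D=[.6457,.1568,.0958]
S=np.array(D)-[.1*np.cos(D[2]),.1*np.sin(D[2]),0]
dt=[(-.035,-.055,.022),(.035,-.055,.022),(.035,.055,.022),(-.035,.055,.022),(-.035,.035,.022),(-.02,.027,.022),(-.02,-.027,.022),(-.035,-.035,.022)]
st=[(-.045,-.025,.01),(.045,-.025,.01),(.045,.025,.01),(-.045,.025,.01)]
a=cv2.imread('pics/top1.png')[135:195,220:290]; a=cv2.resize(a,None,fx=6,fy=6,interpolation=cv2.INTER_CUBIC); draw("top",a,220,135,6,D,dt,(0,0,255))
im=snap("scene","s2"); b=cv2.resize(im[185:265,210:350],None,fx=5.6,fy=5.6,interpolation=cv2.INTER_CUBIC)
draw("scene",b,210,185,5.6,D,dt,(0,0,255));draw("scene",b,210,185,5.6,S,st,(0,255,0))
cv2.imwrite('pics/o1.png',a);cv2.imwrite('pics/o2.png',b)
E
```

```text
(no output)
```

View pics/o1.png

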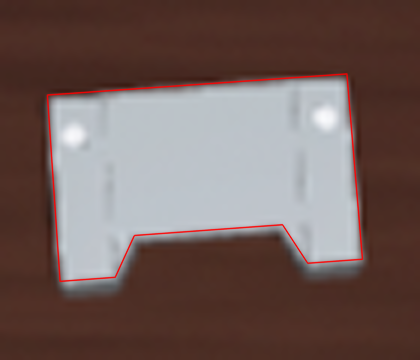

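View pics/o2.png

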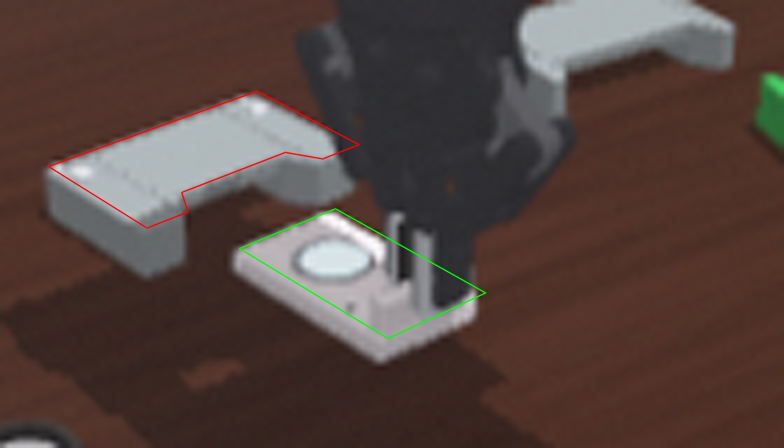

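The dock outline fits well in the top view. In the scene view, the slide's front corners are at (233,250) and (322,210), so it is aligned with the slot, within about 1 mm laterally and 4 mm further ahead. I'll push in until the front is inside the slot.

Request:
jog_arm(steps=[{"delta_rot": [0, 0, 0], "linear": [-0.0008, 0.002, 0], "grip": 0.004}, {"delta_rot": [0, 0, 0], "linear": [0, 0.005, 0], "grip": 0.004}, {"delta_rot": [0, 0, 0], "linear": [0, 0.005, 0], "grip": 0.004}, {"delta_rot": [0, 0, 0], "linear": [0, 0.005, 0], "grip": 0.004}, {"delta_rot": [0, 0, 0], "linear": [0, 0.005, 0], "grip": 0.004}, {"delta_rot": [0, 0, 0], "linear": [0, 0.005, 0], "grip": 0.004}, {"delta_rot": [0, 0, 0], "linear": [0, 0.005, 0], "grip": 0.004}, {"delta_rot": [0, 0, 0], "linear": [0, 0.005, 0], "grip": 0.004}, {"delta_rot": [0, 0, 0], "linear": [0, 0.003, 0], "grip": 0.004}, {"delta_rot": [0, 0, 0], "linear": [0, 0, 0], "grip": 0.004}])

```text
t: 5.55
tool_pos: [0.544, 0.1463, 0.0138]
tool_rot: [-2.108, -2.326, 0.005]
contact_force: [-6.6, -1.0, 10.3]
opening: 0.007
grip_force: 28.7
```

```bash
python3 rel.py .585 .151 .0958
```

```text
t 5.55 pos [0.544  0.1463 0.0138] F [-6.6 -1.  10.3] open 0.0070461222923217685 grip 28.692845106124878
tool lin [ 0.0006  0.0413 -0.0002] turn 0.14 tilt [-0.0039 -0.0007]
```

Request:
jog_arm(steps=[{"delta_rot": [0, 0, 0], "linear": [0, 0.003, -0.0005], "grip": 0.004}, {"delta_rot": [0, 0, 0], "linear": [0, 0.003, 0], "grip": 0.004}, {"delta_rot": [0, 0, 0], "linear": [0, 0, 0], "grip": 0.004}, {"delta_rot": [0, 0, 0], "linear": [0, 0, 0], "grip": 0.004}])

```text
t: 5.95
tool_pos: [0.55, 0.1469, 0.0138]
tool_rot: [-2.109, -2.327, 0.004]
contact_force: [-3.5, 0.0, 5.8]
opening: 0.0071
grip_force: 28.2
```

```bash
python3 rel.py .585 .151 .0958;python3 - <<'E'
from h import *
im=snap("scene","s3"); cv2.imwrite('pics/s3c.png',cv2.resize(im[185:265,210:350],None,fx=5.6,fy=5.6,interpolation=cv2.INTER_CUBIC))
E
```

```text
t 5.95 pos [0.55   0.1469 0.0138] F [-3.5  0.   5.8] open 0.007146745501108421 grip 28.19749116897583
tool lin [ 0.0007  0.0352 -0.0001] turn 0.13 tilt [-0.0027 -0.0006]
```

View pics/s3c.png

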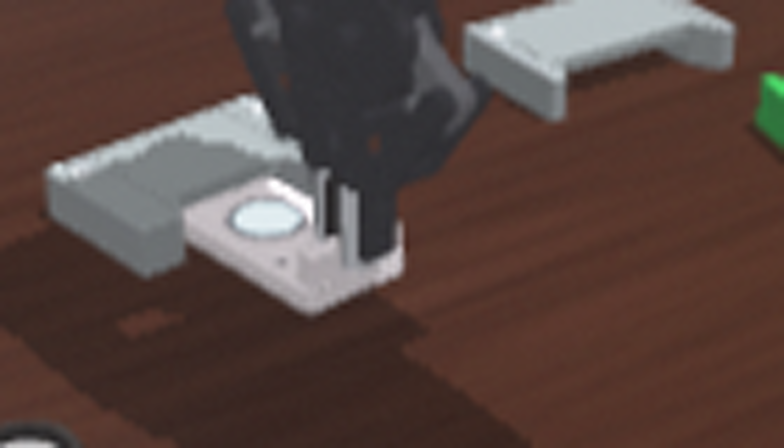

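The slide's front edge (185,210)–(270,180) is entering the slot, flat and aligned. I'll carry on.

Request:
jog_arm(steps=[{"delta_rot": [0, 0, 0], "linear": [0, 0.004, -0.0003], "grip": 0.004}, {"delta_rot": [0, 0, 0], "linear": [0, 0.004, 0], "grip": 0.004}, {"delta_rot": [0, 0, 0], "linear": [0, 0.004, 0], "grip": 0.004}, {"delta_rot": [0, 0, 0], "linear": [0, 0.004, 0], "grip": 0.004}, {"delta_rot": [0, 0, 0], "linear": [0, 0.004, 0], "grip": 0.004}, {"delta_rot": [0, 0, 0], "linear": [0, 0.004, 0], "grip": 0.004}, {"delta_rot": [0, 0, 0], "linear": [0, 0.002, 0], "grip": 0.004}, {"delta_rot": [0, 0, 0], "linear": [0, 0, 0], "grip": 0.004}])

```text
t: 6.8
tool_pos: [0.576, 0.1493, 0.0138]
tool_rot: [-2.109, -2.326, 0.003]
contact_force: [-3.5, -0.6, 4.9]
opening: 0.0073
grip_force: 28.0
```

Request:
jog_arm(steps=[{"delta_rot": [0, 0, 0], "linear": [0, 0.002, 0], "grip": 0.004}, {"delta_rot": [0, 0, 0], "linear": [0, 0.001, 0], "grip": 0.004}, {"delta_rot": [0, 0, 0], "linear": [0, 0, 0], "grip": 0.004}])

```text
t: 7.1
tool_pos: [0.5788, 0.1497, 0.0138]
tool_rot: [-2.109, -2.326, 0.003]
contact_force: [-3.0, -0.3, 4.9]
opening: 0.0071
grip_force: 28.1
```

```bash
python3 rel.py .585 .151 .0958
```

```text
t 7.1 pos [0.5788 0.1497 0.0138] F [-3.  -0.3  4.9] open 0.007101718507467716 grip 28.065510392189026
tool lin [ 0.0007  0.0063 -0.    ] turn 0.1 tilt [-0.0025 -0.0006]
```

Request:
jog_arm(steps=[{"delta_rot": [0, 0, 0], "linear": [0, 0.002, 0], "grip": 0.004}, {"delta_rot": [0, 0, 0], "linear": [0, 0.001, 0], "grip": 0.004}, {"delta_rot": [0, 0, 0], "linear": [0, 0, 0], "grip": 0.004}])

```text
t: 7.4
tool_pos: [0.5819, 0.15, 0.0138]
tool_rot: [-2.11, -2.326, 0.003]
contact_force: [-4.3, -1.1, 4.6]
opening: 0.0071
grip_force: 28.1
```

Request:
jog_arm(steps=[{"delta_rot": [0, 0, 0], "linear": [0, 0.001, 0], "grip": 0.004}, {"delta_rot": [0, 0, 0], "linear": [0, 0.001, 0], "grip": 0.004}, {"delta_rot": [0, 0, 0], "linear": [0, 0, 0], "grip": 0.004}])

```text
t: 7.7
tool_pos: [0.5839, 0.1502, 0.0138]
tool_rot: [-2.11, -2.326, 0.003]
contact_force: [-3.7, -0.4, 3.8]
opening: 0.0071
grip_force: 28.1
```

Request:
jog_arm(steps=[{"delta_rot": [0, 0, 0], "linear": [0, 0.001, 0], "grip": 0.004}, {"delta_rot": [0, 0, 0], "linear": [0, 0, 0], "grip": 0.004}])

```text
t: 7.9
tool_pos: [0.5847, 0.1503, 0.0139]
tool_rot: [-2.11, -2.326, 0.003]
contact_force: [-4.2, -0.3, 6.6]
opening: 0.0069
grip_force: 28.1
```

Request:
jog_arm(steps=[{"delta_rot": [0, 0, 0], "linear": [0, 0.001, 0], "grip": 0.004}, {"delta_rot": [0, 0, 0], "linear": [0, 0, 0], "grip": 0.004}])

```text
t: 8.1
tool_pos: [0.5848, 0.1503, 0.0138]
tool_rot: [-2.108, -2.324, 0.007]
contact_force: [-7.9, -1.0, 8.8]
opening: 0.0073
grip_force: 28.5
```

Request:
jog_arm(steps=[{"delta_rot": [0, 0, 0], "linear": [0, 0.001, 0], "grip": 0.004}, {"delta_rot": [0, 0, 0], "linear": [0, 0, 0], "grip": 0.004}])

```text
t: 8.3
tool_pos: [0.5848, 0.1503, 0.0138]
tool_rot: [-2.107, -2.323, 0.01]
contact_force: [-11.8, -1.7, 13.0]
opening: 0.0071
grip_force: 28.9
```

The slide has stalled exactly at the expected home position with rising force, so it is at the end stop. I'll relax, release and lift straight up.

Request:
jog_arm(steps=[{"delta_rot": [0, 0, 0], "linear": [0, -0.002, 0], "grip": 0.004}, {"delta_rot": [0, 0, 0], "linear": [0, 0, 0], "grip": 0.014}, {"delta_rot": [0, 0, 0], "linear": [0, 0, 0], "grip": 0.018}, {"delta_rot": [0, 0, 0], "linear": [0, 0, 0], "grip": 0.018}, {"delta_rot": [0, 0, 0], "linear": [0, 0, -0.01], "grip": 0.018}, {"delta_rot": [0, 0, 0], "linear": [0, 0, -0.02], "grip": 0.018}, {"delta_rot": [0, 0, 0], "linear": [0, 0, -0.04], "grip": 0.018}, {"delta_rot": [0, 0, 0], "linear": [0, 0, -0.04], "grip": 0.018}, {"delta_rot": [0, 0, 0], "linear": [0, -0.04, -0.02], "grip": 0.018}, {"delta_rot": [0, 0, 0], "linear": [0, -0.04, 0], "grip": 0.018}])

```text
t: 9.3
tool_pos: [0.5089, 0.1431, 0.1499]
tool_rot: [2.108, 2.321, 0.011]
contact_force: [-1.3, 1.4, -0.2]
opening: 0.0178
grip_force: 0.0
```

Request:
jog_arm(steps=[{"delta_rot": [0, 0, 0], "linear": [-0.05, 0, 0], "grip": 0.018}, {"delta_rot": [0, 0, 0], "linear": [-0.05, 0, 0], "grip": 0.018}, {"delta_rot": [0, 0, 0], "linear": [-0.05, 0, 0], "grip": 0.018}, {"delta_rot": [0, 0, 0], "linear": [-0.05, 0, 0], "grip": 0.018}, {"delta_rot": [0, 0, 0], "linear": [-0.04, 0, 0], "grip": 0.018}, {"delta_rot": [0, 0, 0], "linear": [0, 0, 0], "grip": 0.018}])

```text
t: 9.9
tool_pos: [0.5298, -0.1004, 0.1453]
tool_rot: [2.117, 2.318, -0.0]
contact_force: [-0.2, 1.0, 0.5]
opening: 0.0178
grip_force: 0.0
```

```bash
python3 - <<'E'
from h import *
im=snap("top","f"); a=cv2.resize(im[130:220,215:320],None,fx=6,fy=6,interpolation=cv2.INTER_CUBIC)
p=np.array([.6457,.1568,.0958]);c,s=np.cos(p[2]),np.sin(p[2])
for pts in([(-.065,-.025,.01),(-.035,-.025,.01),(-.035,.025,.01),(-.065,.025,.01)],[(-.065,-.023,.025),(-.057,-.023,.025),(-.057,.023,.025),(-.065,.023,.025)]):
    q=np.array([(pix("top",[p[0]+c*x-s*y,p[1]+s*x+c*y,z])-[215,130])*6+2.5 for x,y,z in pts])
    cv2.polylines(a,[np.round(q*16).astype(np.int32)],True,(0,0,255),1,cv2.LINE_AA,4)
cv2.imwrite('pics/f2.png',a)
E
```

```text
(no output)
```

View pics/f2.png

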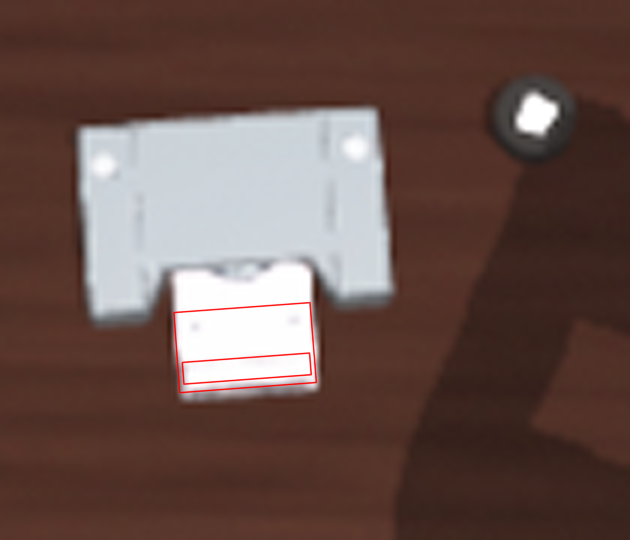

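The slide is seated in the left (narrow) dock. Its rear edge, (180,398)–(317,388), matches the predicted home position once the visible rear face is allowed for, and it is centred and aligned. The puck at (537,115) hasn't moved and the arm is clear. Handing in.

```bash
python3 -c "
from station import ctrl
print(ctrl.finish_job())"
```

```text
the job is handed in; nothing more can be done
None
```

The aluminium slide was pushed along the desk into the narrower (left) dock until it met the end stop, then released with the arm clear; I handed the job in at about 10 s, but no verdict came back.

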